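# Set and lock the paper trimmer's stop leg

## Robot

A 6-joint arm with a two-finger parallel gripper is mounted at the origin on the work surface. World frame = base frame: x ahead of the robot, y to its left, z up, the work surface at z = 0. Lengths are in m, angles in rad, forces in N, time in s.
With the tool pointing down it reaches from about 0.35 to 0.775 m from the base axis. Payload 5.5 kg.
Tool frame: the origin (TCP) lies between the finger pads; the fingertips stand 17 mm ahead of it and the grasp point (between the pads) lies 2 mm behind it (env.finger_overhang is the distance from the TCP to the fingertips, in m); z points along the fingers, y is the line along which they close (so a half turn about z gives the same grasp; the last joint's range is limited). The gripper opens to 85 mm and grips with 20 to 120 N. Pads are 22 mm wide; open, the fingers measure 114 mm over their backs; the gripper's body (76 mm by 85 mm) begins 54 mm behind the grasp point. The pads swing forward as they close: fully open they stand 13 mm farther back than shut.
Start: joints at [1.139, 0.313, 0.046, 1.304, 0, 1.431], TCP at [0.165, 0.551, 0.248] pointing down, gripper open.
Joint ranges: [-2.76, 2.76], [-0.86, 1.69], [-1.03, 1.26], [-2.2, 2.34], [-1.47, 1.5], [-3.14, 3.14]. Speed limits (rad/s): [2.57, 2.57, 3.14, 3.14, 3.14, 3.14].

## Interface

Orientations are given as a unit quaternion [w, x, y, z].
In Python, from workcell import env gives the robot as it stands. The module is installed in compiled form; this text tells all that it offers.
- The arm moves only by the shell command python3 -m pendant 'ROWS' [FORCE]. ROWS is JSON, a list of rows, each a list of 5 numbers: the gripper's target within -1 to 1 (fully open at 1, half-way at 0, shut at -1), then the shift along the tool's x, y, z in m, then the turn about the tool's z in rad. A call has 1 to 8 rows; each row shifts and turns the commanded pose from where the row before left it, along the tool's axes as they then stand; what a row does not reach is not made up. A row lasts 1/8 s, in which the tool goes at most 62.5 mm and 10.7 degrees, less where a joint would pass 70% of its speed; a pose out of reach is approached as far as the arm can. A call with a gripper value outside its range is refused whole. The fingers move at their own pace and stop on an object; FORCE is the grip in N (left out, the last holds). Time passes only in rows, so rows that do not move let the fingers close. It gives the time, the measured TCP pose, the force, the opening and the grip force at its end, in the units of the state.
- env.get_state(): the state, without advancing time (a new reading comes with each control period).
- env.read_camera(name): name is "scene" or "top"; returns the picture (480x640x3 uint8, red, green, blue); there is no depth.
- env.calibration(name): a dict with "K" (3x3 intrinsics, pixels), "distortion" ([k1, k2, p1, p2, k3] as OpenCV has them; the pictures are not rectified), "T" (4x4, takes a point from camera to world coordinates). Camera axes: x right, y down, z forward; pixel columns grow to the right and rows downward; lengths in m; the calibration is good to about 2 mm. A picture is of the moment at which its call begins. calibration takes no time and is no camera call.
- env.hand_in(): hands the job in; it is judged then, once.
Trained networks look in the newest picture that a camera, given by its name, has taken for a name from the list of things; names that differ only in an ending like _2 or _b are one class to them, and where a whole thing is asked for, a point or a joint stands for the part that bears it (a point fixed in the world has none). Each returns a list of dicts, best first, with "score" (0 to 1); they miss things now and then, are a little off and sometimes report something else, mostly with a low value. They report only what shows in the picture. A call takes as long as a camera call.
- env.recognise(camera, label): "centre" ([column, row] in pixels, amid what is visible of it).
The state is a dict: "clock": time; "joint_pos": joint angles; "qvel": joint speeds; "tau": joint torques, N m; "tcp_pos": TCP position; "orientation": TCP orientation; "wrist_force": force on the tool from outside, world axes, zero at the start; "ft_torque": the same for the moment, N m; "finger_gap": finger opening in m; "grip_force": force on a finger pad.
Only numpy, scipy, OpenCV 4.12 (cv2) and the standard library are available. Lean on these libraries where they do the work, as an engineer would, in place of code of your own. Each camera call takes 0.05 s, during which the arm holds its last target. There are 200 camera calls.

## Task

On the paper trimmer, push the spring-loaded stop leg along its rail until its pointer lines up with the arrow clip (the pointed one with a round knob, not the plain square one), with its cam lever still open and pausing there for a moment. Then, holding the leg at that mark, bring the cam lever fully closed against the upright grip plate, squeezing gently (no more than about 30 N per finger). Finish while still holding the leg and the closed lever at the mark, without letting go, and leave the other things on the bench alone.

Things in the scene. Friction and masses are not known exactly. Their poses are not given: they have to be found in the camera images.
- trimmer: Rotary paper trimmer fixed to the bench: grey board 320 (x) x 540 (y) mm whose top is 30 mm above the bench. Origin: centre of its footprint at bench height. Its y axis is the direction the stop leg slides; the gauge rail runs along y at local x = -60 mm, 12 mm high over the board. A cutter rail with a cutter head (top at 100 mm) crosses the board at local y = -215 mm.
- stop: Sliding stop leg: grey plastic carriage 50 x 56 x 20 mm on the gauge rail, thin fence on its far side. Origin: centre of the carriage's underside, 43 mm above the bench; axes parallel to the trimmer's. Slides only along the trimmer's y, 0 to 170 mm towards +y. A spring pulls it back to its start at the -y end (3.5 to 5 N, under 7 N with friction): it runs back if let go, even with the lever closed.
- grip_plate (a point): Top centre of the upright grip plate, rigid on the stop leg beside the lever: 24 (x) x 10 (y) mm, 68 mm tall. The plate spans y = -16 to -6 mm and z = 18 to 86 mm from the stop's origin; this point is at y = -11, z = 86 mm. Its free face looks to -y: pushing there moves the leg towards +y. The lever is on its +y side, 10 mm away when closed.
- stop_pointer (a point): Tip of the small steel pointer on the robot's side of the carriage: 45 mm in -x, 0 mm in y and 4 mm above the stop's origin. To line it up, bring it to the same position along the trimmer's y as the arrow clip.
- lever (a joint): Cam lever angle in rad: 0 = fully closed (upright, parallel to the grip plate); 0.40 to 0.58 at the start, leaning away from the plate towards +y; end of swing 0.62. Stiff, stays where left; about 2 to 4 N at its tip moves it. Its pivot lies along x, 8 mm in +y and 26 mm above the stop's origin.
- lever_tip (a point): Middle of the free top end of the flat dark steel cam lever (24 mm wide along x, 8 mm thick), 60 mm from its pivot; 86 mm above the stop's origin when closed. Closed, its outer (+y) face is 12 mm in +y of the stop's origin, so grip plate and closed lever together measure 28 mm across along y; at most 62 mm with the lever open.
- arrow_clip: The mark to set: small steel index clip on the scale strip, 12 mm wide along y, 25 mm long, 10 mm high, with a pointed end towards the rail and a round knob on top (to 22 mm). Origin: on its centre line, at its underside, 32 mm above the bench. Fixed; axes parallel to the trimmer's.
- square_clip: The other index clip: plain steel block 24 x 12 x 10 mm without point or knob, on the same scale; not the mark. Origin like the arrow clip's. Fixed.
- glue_jar: Bystander standing on the trimmer's board: glue jar, diameter 52, height 60 mm; origin centre of underside.
- hole_punch: Bystander standing on the trimmer's board: steel hole punch 36 x 100 x 38 mm; origin centre of underside.
- stapler: Bystander on the bench: stapler 150 x 36 x 53 mm; origin centre of underside.
- tape_roll: Bystander on the bench: lying roll, outer diameter 100, height 25 mm; origin centre of underside.
- mug: Bystander on the bench: white mug, diameter 80, height 95 mm; origin centre of underside.
- paper_core: Bystander on the bench: upright cardboard core, diameter 76, height 120 mm; origin centre of underside.
- card_box: Bystander on the bench: cardboard box 100 x 140 x 60 mm; origin centre of underside.

How it is judged:
On the way, in this order (a step that is already met when the one before it is completed fails the run):
1. the stop leg is held at the arrow clip (pointer within 6 mm along the slide) with the lever still open (over 0.25 rad) (y of stop_pointer in the frame of arrow_clip between -0.006 and 0.006 m and contact force between the fingers and stop above 1 N and value of joint lever above 0.25 rad), for 0.3 s.
2. the lever is closed (under 0.07 rad) with the leg held at the mark (y of stop_pointer in the frame of arrow_clip between -0.006 and 0.006 m and contact force between the fingers and stop above 5 N and value of joint lever below 0.07 rad), for 0.2 s.
At the end, for the whole second after the job is handed in: The pointer is within 6 mm of the arrow clip's centre line along the slide, the lever is closed (under 0.07 rad, about 4 degrees), the leg is at rest and the fingers are still holding it (over 5 N of contact on leg and lever) (all of step 2 and linear speed of stop below 0.02 m/s); the arm keeps its last pose, push and grip.
It fails at once if the lever is closed past half (under 0.2 rad) while the pointer is more than 10 mm off the arrow clip (value of joint lever below 0.2 rad and (y of stop_pointer in the frame of arrow_clip below -0.01 m or y of stop_pointer in the frame of arrow_clip above 0.01 m)).
It fails at once if leg and lever are squeezed or pushed hard (over 80 N, both fingers added up) (contact force between the fingers and stop above 80 N).
It fails at once if a bystander is moved by more than 20 mm (distance of any of glue_jar, hole_punch, stapler, tape_roll, mug, paper_core, card_box from where it was at the start of the episode above 0.02 m).
It also fails if it takes over 51 s, if anything falls off the work surface, if the arm or the gripper's body presses on something with over 40 N, if the wrist force passes 120 N, or if a joint passes its speed limit or range.

## Working session

There is one attempt and no reset: what is moved stays moved. The work goes in short steps, Python scripts to look and compute and a shell command to move; the robot and the scene stay as the last step left them, time stands still between calls to the robot, and variables do not carry over. Pictures are saved under pics/ and viewed, at most 10 in all, crops included, and the job is handed in when it is done.

```bash
mkdir -p pics
cat > h.py <<'E'
import numpy as np,cv2
from workcell import env
def ray(cam,px):
    c=env.calibration(cam);K=np.array(c["K"]);T=np.array(c["T"])
    u=cv2.undistortPoints(np.array([[px]],float),K,np.array(c["distortion"]))[0,0]
    return T[:3,3],T[:3,:3]@np.array([u[0],u[1],1])
def atz(cam,px,z):
    o,d=ray(cam,px);return o+d*(z-o[2])/d[2]
def proj(cam,p):
    c=env.calibration(cam);T=np.linalg.inv(np.array(c["T"]))
    return cv2.projectPoints(np.array([p],float),cv2.Rodrigues(T[:3,:3])[0],T[:3,3],np.array(c["K"]),np.array(c["distortion"]))[0].ravel()
E
python3 - <<'E'
from h import *
np.set_printoptions(precision=4,suppress=True)
for cam in("top","scene"):
    im=env.read_camera(cam);cv2.imwrite(f"pics/{cam}0.png",im[:,:,::-1]);print(cam,np.array(env.calibration(cam)["T"])[:3,3])
    for l,z in dict(trimmer=.03,stop=.06,grip_plate=.129,stop_pointer=.047,lever_tip=.12,arrow_clip=.05,square_clip=.042,glue_jar=.06,hole_punch=.05,mug=.09,paper_core=.12,card_box=.06,stapler=.05).items():
        for r in env.recognise(cam,l)[:2]: print(l,round(r["score"],2),np.round(r["centre"],1),atz(cam,r["centre"],z))
s=env.get_state();print(s["clock"],s["tcp_pos"],s["orientation"],s["finger_gap"])
E
```

```text
top [ 0.1961 -0.0102  1.5212]
trimmer 0.74 [308.2 225.8] [0.6044 0.0021 0.03  ]
stop 0.79 [322.6 235.8] [ 0.5659 -0.0337  0.06  ]
grip_plate 0.96 [327.5 240.1] [ 0.5363 -0.0438  0.129 ]
stop_pointer 0.84 [326.1 236.5] [ 0.5664 -0.0429  0.047 ]
square_clip 0.36 [298.  264.1] [0.4996 0.0368 0.042 ]
glue_jar 0.87 [234.4 173.4] [0.7591 0.1886 0.06  ]
glue_jar 0.3 [325.3 239.8] [ 0.5545 -0.0398  0.06  ]
hole_punch 0.59 [226.1 214.7] [0.6483 0.2176 0.05  ]
mug 0.71 [484.8 203.9] [ 0.6077 -0.4624  0.09  ]
paper_core 0.59 [131. 222.] [0.6286 0.4496 0.12  ]
card_box 0.91 [528.4 256.4] [ 0.4646 -0.5651  0.06  ]
stapler 0.9 [479.1 318.7] [ 0.3158 -0.4149  0.05  ]
stapler 0.67 [233.7 174.7] [0.7594 0.192  0.05  ]
scene [ 1.2387 -0.1303  1.0061]
trimmer 0.68 [339.8 292.3] [ 0.6388 -0.0076  0.03  ]
stop 0.97 [323.8 263.8] [ 0.5625 -0.0394  0.06  ]
grip_plate 0.93 [320.  263.1] [ 0.6084 -0.0551  0.129 ]
stop_pointer 0.83 [320.8 261.5] [ 0.5444 -0.0452  0.047 ]
stop_pointer 0.64 [188.6 220.3] [ 0.3404 -0.4099  0.047 ]
arrow_clip 0.62 [365.9 245.3] [0.5089 0.0874 0.05  ]
arrow_clip 0.3 [322.6 261.5] [ 0.5473 -0.0406  0.05  ]
square_clip 0.43 [347.9 245.6] [0.4966 0.0386 0.042 ]
hole_punch 0.61 [427.4 280.4] [0.6478 0.2247 0.05  ]
hole_punch 0.41 [499.4 236.1] [0.5305 0.4724 0.05  ]
mug 0.83 [156.5 308.1] [ 0.6564 -0.4586  0.09  ]
paper_core 0.97 [516.6 268. ] [0.6871 0.4306 0.12  ]
paper_core 0.18 [129.4 261.7] [ 0.5292 -0.5283  0.12  ]
card_box 0.88 [128.4 260.3] [ 0.4759 -0.5586  0.06  ]
stapler 0.91 [189.5 223.5] [ 0.3562 -0.4058  0.05  ]
1.4 [0.1654 0.5507 0.2483] [0.     0.1454 0.9894 0.    ] 0.08528179532488071
```

View pics/top0.png

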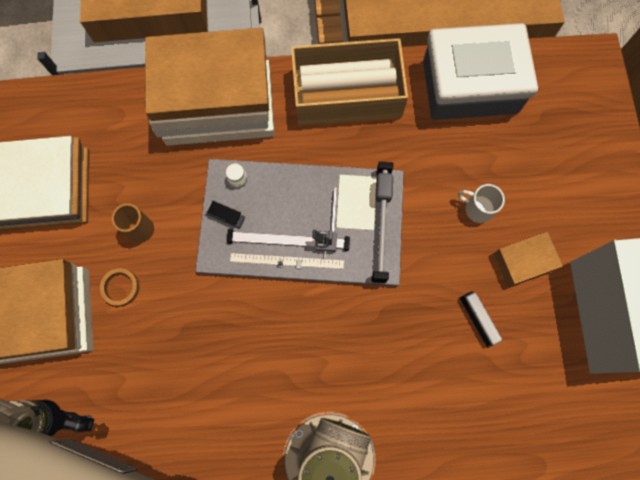

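View pics/scene0.png

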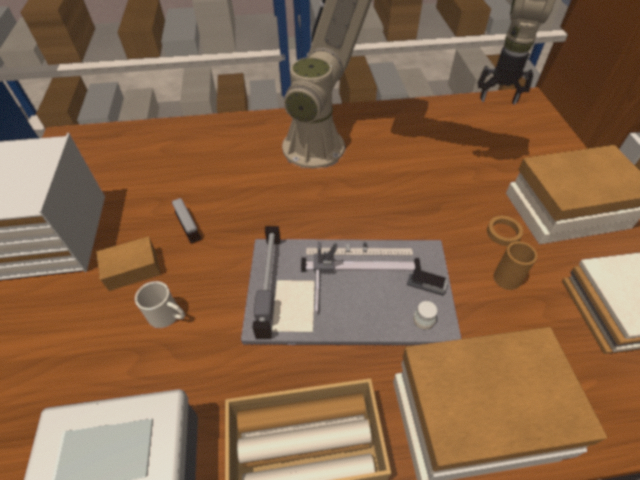

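Run:
```python
from h import *
a=cv2.imread("pics/top0.png")[223:275,220:360];b=cv2.imread("pics/scene0.png")[232:282,290:430]
cv2.imwrite("pics/c1.png",cv2.resize(np.vstack([a,b]),None,fx=5.7,fy=5.7,interpolation=cv2.INTER_CUBIC))
for n,p in dict(tl=(209,160),tr=(403,170),br=(400,285),bl=(197,273)).items(): print(n,atz("top",p,.03))
```

```text
tl [0.81621237 0.26106772 0.03      ]
tr [ 0.74076257 -0.27045512  0.03      ]
br [ 0.42339757 -0.22525486  0.03      ]
bl [0.50092772 0.30491311 0.03      ]
```

View pics/c1.png

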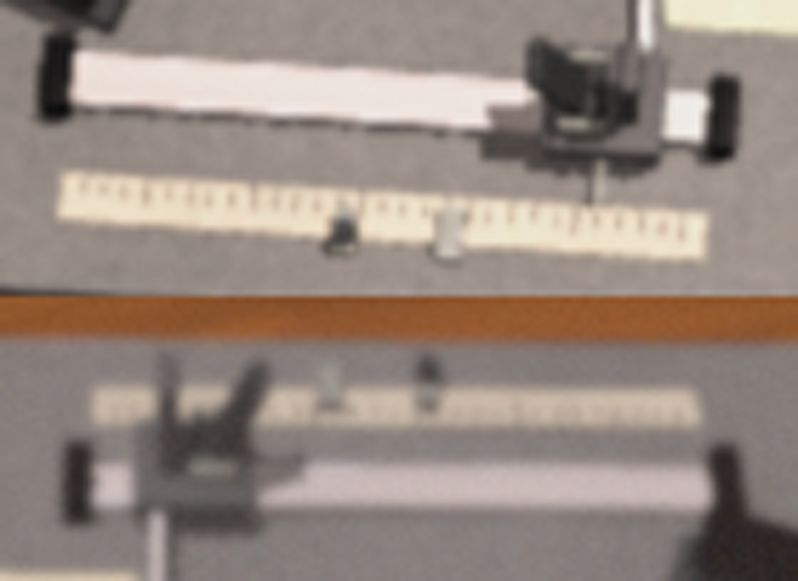

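Run:
```python
from h import *
from scipy.optimize import least_squares
np.set_printoptions(precision=4,suppress=True)
loc=np.array([(.16,.27),(.16,-.27),(-.16,-.27),(-.16,.27)])
T=dict(top=[(209,160),(403,170),(400,285),(197,273)],scene=[(459,342),(243,342),(257,240),(443,240)])
def W(p,l,z):
    c,s=np.cos(p[2]),np.sin(p[2]);return np.array([p[0]+c*l[0]-s*l[1],p[1]+s*l[0]+c*l[1],z])
for cams in(("top",),("scene",),("top","scene")):
    r=least_squares(lambda p:np.concatenate([proj(c,W(p,l,.03))-u for c in cams for l,u in zip(loc,T[c])]),[.62,.02,-.14])
    print(cams,r.x,np.abs(r.fun).max())
p=r.x;c,s=np.cos(p[2]),np.sin(p[2]);R=np.array([[c,-s],[s,c]])
L=lambda w:R.T@(w[:2]-p[:2])
for n,cam,px,z in [("pointer","top",(324,257.7),.047),("arrow","top",(280,263),.046),("square","top",(298.9,264.2),.042),("arrow","scene",(365.5,245.3),.046),("square","scene",(347.9,245.6),.042),
 ("plate","top",(220+625/5.7,223+100/5.7),.129),("plate","scene",(290+167/5.7,232+(355-296)/5.7),.129),("levertip","scene",(290+260/5.7,232+(365-296)/5.7),.122),("levertip","top",(220+540/5.7,223+50/5.7),.122),
 ("carr -y+x","top",(220+662/5.7,223+48/5.7),.063),("carr -y-x","top",(220+660/5.7,223+165/5.7),.063),("stop","scene",(290+200/5.7,232+(440-296)/5.7),.063)]:
    w=atz(cam,px,z);print(n,cam,"world",w,"local",L(w))
```

```text
('top',) [ 0.6204  0.0176 -0.1424] 0.9775907514205926
('scene',) [ 0.6241  0.0232 -0.1513] 3.8964560705099416
('top', 'scene') [ 0.6223  0.0205 -0.1469] 2.7978821964989606
pointer top world [ 0.5098 -0.0325  0.047 ] local [-0.1035 -0.0689]
arrow top world [0.5058 0.0834 0.046 ] local [-0.1245  0.0452]
square top world [0.4992 0.0345 0.042 ] local [-0.1238 -0.0042]
arrow scene world [0.5057 0.0872 0.046 ] local [-0.1251  0.0489]
square scene world [0.4966 0.0386 0.042 ] local [-0.1269 -0.0005]
plate top world [ 0.5347 -0.049   0.129 ] local [-0.0764 -0.0816]
plate scene world [ 0.5425 -0.048   0.129 ] local [-0.0689 -0.0795]
levertip scene world [ 0.5488 -0.0062  0.122 ] local [-0.0688 -0.0371]
levertip top world [ 0.5623 -0.0138  0.122 ] local [-0.0544 -0.0428]
carr -y+x top world [ 0.5738 -0.0699  0.063 ] local [-0.0347 -0.0966]
carr -y-x top world [ 0.519  -0.0641  0.063 ] local [-0.0898 -0.0988]
stop scene world [ 0.5436 -0.0332  0.063 ] local [-0.07   -0.0646]
```

```bash
python3 -m pendant '[[1,0,0,0,-0.147],[1,-0.03,-0.033,0,0],[1,-0.03,-0.033,0,0],[1,-0.03,-0.033,0,0],[1,-0.03,-0.033,0,0],[1,-0.03,-0.033,0,0],[1,-0.03,-0.033,0,0],[1,-0.03,-0.033,0,0]]' 20
python3 -m pendant '[[1,-0.03,-0.033,0,0],[1,-0.03,-0.033,0,0],[1,-0.03,-0.033,0,0],[1,-0.03,-0.033,0,0],[1,-0.03,-0.033,0,0],[1,-0.03,-0.033,0,0],[1,-0.03,-0.033,0,0],[1,-0.03,-0.033,0,0]]'
python3 -m pendant '[[1,-0.018,-0.02,0,0],[1,0,0,0,0],[1,0,0,0,0]]'
```

```text
clock: 2.4
tcp_pos: [0.3406, 0.2907, 0.2485]
orientation: [0.0, 0.072, 0.997, 0.0]
wrist_force: [-0.4, -0.3, 0.5]
finger_gap: 0.0857
grip_force: 0.0
clock: 3.4
tcp_pos: [0.54, -0.0054, 0.2484]
orientation: [0.0, 0.072, 0.997, 0.0]
wrist_force: [0.7, 0.4, 0.1]
finger_gap: 0.085
grip_force: 0.0
clock: 3.78
tcp_pos: [0.5537, -0.026, 0.2482]
orientation: [-0.0, 0.072, 0.997, 0.0]
wrist_force: [-0.2, 0.5, 0.4]
finger_gap: 0.0851
grip_force: 0.0
```

```bash
python3 -m pendant '[[1,0,0,0.03,0],[1,0,0,0.03,0],[1,0,0,0.025,0],[1,0,0,0,0],[1,0,0,0,0]]'
python3 - <<'E'
from h import *
a=env.read_camera("scene")[205:285,265:405,::-1]
cv2.imwrite("pics/c2.png",cv2.resize(a,None,fx=5.7,fy=5.7,interpolation=cv2.INTER_CUBIC))
print(env.get_state()["tcp_pos"],env.recognise("scene","lever_tip"),env.recognise("scene","grip_plate"))
t=env.get_state()["tcp_pos"]; print(proj("scene",t))
E
```

```text
clock: 4.4
tcp_pos: [0.5545, -0.0258, 0.1645]
orientation: [0.001, 0.072, 0.997, 0.0]
wrist_force: [-0.1, -1.4, 1.0]
finger_gap: 0.0852
grip_force: 0.0
[ 0.55487389 -0.02601872  0.16480524] [{'centre': [332.5, 254.3], 'score': 0.44}] [{'centre': [319.4, 261.0], 'score': 0.65}]
[328.36399555 236.34666954]
```

View pics/c2.png

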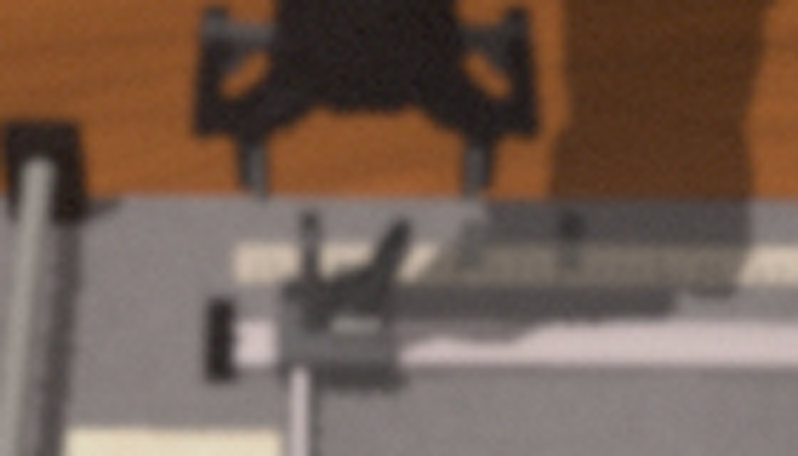

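```bash
python3 -m pendant '[[1,0,0,0.02,0],[1,0,0,0.02,0],[1,0,0,0.016,0],[0.55,0,0,0,0],[0.55,0,0,0,0],[0.55,0,0,0,0]]'
python3 -m pendant '[[0.55,0,0.005,0,0],[0.55,0,0.01,0,0],[0.55,0,0.014,0,0],[0.55,0,0.015,0,0],[0.55,0,0.015,0,0],[0.55,0,0.015,0,0],[0.55,0,0.015,0,0],[0.55,0,0.01,0,0]]'
python3 -m pendant '[[0.55,0,0.006,0,0],[0.55,0,0,0,0],[0.55,0,0,0,0]]'
python3 - <<'E'
from h import *
A=env.read_camera("scene");B=env.read_camera("top")
a=A[212:272,300:440,::-1];b=B[223:275,240:380,::-1]
cv2.imwrite("pics/c3.png",cv2.resize(np.vstack([b,a]),None,fx=5.7,fy=5.2,interpolation=cv2.INTER_CUBIC))
E
```

```text
clock: 5.3
tcp_pos: [0.5549, -0.0265, 0.1082]
orientation: [0.001, 0.072, 0.997, -0.0]
wrist_force: [0.1, 0.6, 0.1]
finger_gap: 0.0662
grip_force: 0.0
clock: 6.3
tcp_pos: [0.5695, 0.0712, 0.1079]
orientation: [0.001, 0.072, 0.997, -0.001]
wrist_force: [0.8, -6.4, 1.1]
finger_gap: 0.066
grip_force: 2.8
clock: 6.68
tcp_pos: [0.5699, 0.0772, 0.1077]
orientation: [0.001, 0.072, 0.997, -0.0]
wrist_force: [1.0, -4.5, 1.2]
finger_gap: 0.0663
grip_force: 1.9
```

View pics/c3.png

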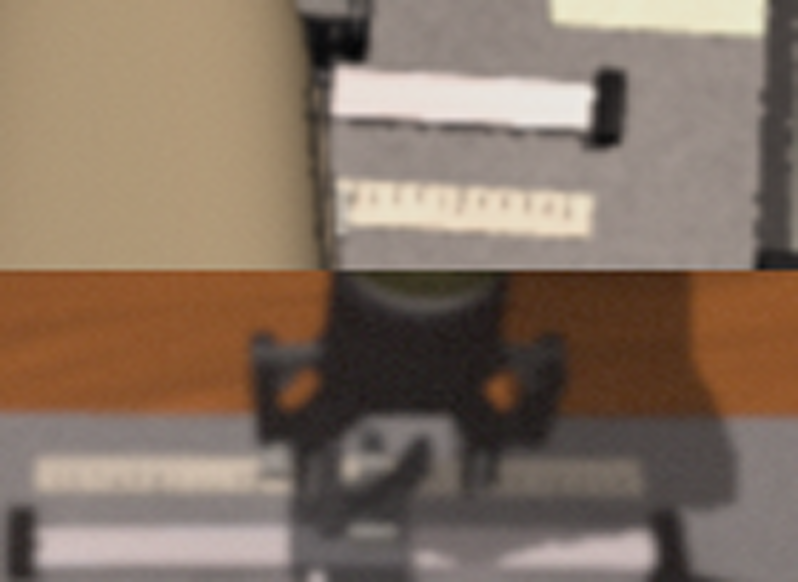

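Run:
```python
from h import *
p=np.array([.6215,.019,-.1455]);c,s=np.cos(p[2]),np.sin(p[2])
def W(x,y,z): return [p[0]+c*x-s*y,p[1]+s*x+c*y,z]
u=lambda x,y,z:proj("scene",W(x,y,z))
from scipy.optimize import brentq
def solve(px,x,z,off): return brentq(lambda y:u(x,y+off,z)[0]-px,-.3,.3)
A=cv2.imread("pics/scene0.png");B=env.read_camera("scene")[:,:,::-1].copy()
# template: fence + carriage front of start picture
y0=solve((314.4+335.4)/2,-.035,.055,0);print("start stop y",y0,"px",u(-.035,y0,.05))
for r0,r1,c0,c1 in((262,276,311,338),(268,290,311,324),(258,276,308,342)):
    t=A[r0:r1,c0:c1];m=cv2.matchTemplate(B[r0-6:r1+6,c0+10:c1+70],t,cv2.TM_CCOEFF_NORMED)
    _,v,_,(ix,iy)=cv2.minMaxLoc(m);row=m[iy,max(ix-1,0):ix+2];d=(row[0]-row[2])/2/(row[0]-2*row[1]+row[2]) if len(row)==3 else 0
    dx=ix+10+d;px=u(-.035,y0,.055)[0];print("score",v,"dpx",dx,iy-6,"travel",solve(px+dx,-.035,.055,0)-y0)
for q in(365.4,365.9):print("arrow y scene",solve(q,-.125,.044,0))
st=env.get_state();t=st["tcp_pos"];print(t,st["clock"],"tcp local y",(t[0]-p[0])*-s+(t[1]-p[1])*c)
```

```text
start stop y -0.06328695311438347 px [324.90411983 270.49015253]
score 0.9572409987449646 dpx 37.657505 0 travel 0.10067810432672755
score 0.7366097569465637 dpx 38.199833 0 travel 0.10212865902218404
score 0.9167789816856384 dpx 37.556553 0 travel 0.1004080913675637
arrow y scene 0.05062086768097049
arrow y scene 0.052033055578195694
[0.56948706 0.07720658 0.10745904] 6.825 tcp local y 0.050050334891272974
```

```bash
python3 -m pendant '[[0.55,0,0.007,0,0],[0.55,0,0.006,0,0],[0.55,0,0,0,0],[0.55,0,0,0,0],[0.55,0,0,0,0],[0.55,0,0,0,0],[0.55,0,0,0,0]]'
python3 - <<'E'
from h import *
p=np.array([.6215,.019,-.1455]);c,s=np.cos(p[2]),np.sin(p[2])
A=cv2.imread("pics/scene0.png");B=env.read_camera("scene")[:,:,::-1].copy()
for r0,r1,c0,c1 in((262,276,311,338),(258,276,308,342)):
    t=A[r0:r1,c0:c1];m=cv2.matchTemplate(B[r0-6:r1+6,c0+10:c1+70],t,cv2.TM_CCOEFF_NORMED)
    _,v,_,(ix,iy)=cv2.minMaxLoc(m);row=m[iy,ix-1:ix+2];print(v,ix+10+(row[0]-row[2])/2/(row[0]-2*row[1]+row[2]))
st=env.get_state();t=st["tcp_pos"];print("tcp local y",(t[0]-p[0])*-s+(t[1]-p[1])*c)
cv2.imwrite("pics/c4.png",cv2.resize(B[212:282,300:440],None,fx=5.7,fy=5.7,interpolation=cv2.INTER_CUBIC))
E
```

```text
clock: 7.7
tcp_pos: [0.5712, 0.0902, 0.1073]
orientation: [-0.0, 0.072, 0.997, -0.0]
wrist_force: [2.3, -4.8, 1.9]
finger_gap: 0.0663
grip_force: 2.3
0.9334900975227356 42.538235
0.9072329998016357 42.418194
tcp local y 0.06313237339582159
```

View pics/c4.png

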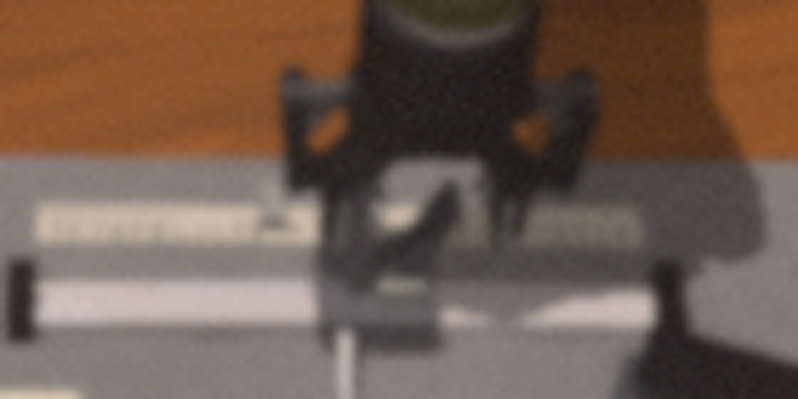

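```bash
python3 -m pendant '[[0.45,0,-0.002,0,0],[0.35,0,-0.002,0,0],[0.35,0,0,0,0],[0.35,0,0,0,0]]'
python3 -c "
from h import *
s=env.get_state();t=s['tcp_pos'];print('pad y',(t[0]-.6215)*.145+(t[1]-.019)*.9894-s['finger_gap']/2,'was',.0631-.03315)"
```

```text
clock: 8.25
tcp_pos: [0.5702, 0.0862, 0.1071]
orientation: [-0.0, 0.072, 0.997, -0.0]
wrist_force: [-1.5, -3.6, 2.8]
finger_gap: 0.0572
grip_force: 2.6
pad y 0.03044953936639632 was 0.029950000000000004
```

```bash
python3 -m pendant '[[0.25,0,-0.0022,0,0],[0.15,0,-0.0022,0,0],[0.05,0,-0.0022,0,0],[0.05,0,0,0,0],[0.05,0,0,0,0]]'
python3 -c "
from h import *
s=env.get_state();t=s['tcp_pos'];print('pad y',(t[0]-.6215)*.145+(t[1]-.019)*.9894-s['finger_gap']/2)"
```

```text
clock: 8.88
tcp_pos: [0.5695, 0.0797, 0.1077]
orientation: [-0.0, 0.072, 0.997, -0.0]
wrist_force: [-2.1, -4.7, 6.9]
finger_gap: 0.0448
grip_force: 5.7
pad y 0.030093239983967457
```

```bash
python3 -m pendant '[[-0.05,0,-0.0021,0,0],[-0.15,0,-0.0021,0,0],[-0.25,0,-0.0021,0,0],[-0.25,0,0,0,0],[-0.25,0,0,0,0]]'
python3 -c "
from h import *
s=env.get_state();t=s['tcp_pos'];print('pad y',(t[0]-.6215)*.145+(t[1]-.019)*.9894-s['finger_gap']/2)"
```

```text
clock: 9.5
tcp_pos: [0.5689, 0.0734, 0.1079]
orientation: [0.0, 0.072, 0.997, -0.0]
wrist_force: [-2.0, -5.3, 5.6]
finger_gap: 0.032
grip_force: 4.7
pad y 0.030228451533810468
```

```bash
python3 -m pendant '[[-0.32,0,-0.001,0,0],[-0.4,0,-0.001,0,0],[-0.55,0,0,0,0],[-0.55,0,0,0,0],[-0.55,0,0,0,0],[-0.55,0,0,0,0],[-0.55,0,0,0,0],[-0.55,0,0,0,0]]' 20
python3 - <<'E'
from h import *
s=env.get_state();t=s['tcp_pos'];print('pad y',(t[0]-.6215)*.145+(t[1]-.019)*.9894-s['finger_gap']/2)
A=cv2.imread("pics/scene0.png");B=env.read_camera("scene")[:,:,::-1].copy()
for r0,r1,c0,c1 in((262,276,311,338),(258,276,308,342)):
    t=A[r0:r1,c0:c1];m=cv2.matchTemplate(B[r0-6:r1+6,c0+10:c1+70],t,cv2.TM_CCOEFF_NORMED)
    _,v,_,(ix,iy)=cv2.minMaxLoc(m);row=m[iy,ix-1:ix+2];print(v,ix+10+(row[0]-row[2])/2/(row[0]-2*row[1]+row[2]))
cv2.imwrite("pics/c5.png",cv2.resize(B[212:282,300:440],None,fx=5.7,fy=5.7,interpolation=cv2.INTER_CUBIC))
E
```

```text
clock: 10.5
tcp_pos: [0.5688, 0.0718, 0.108]
orientation: [0.0, 0.073, 0.997, 0.0]
wrist_force: [-1.6, -4.6, 7.0]
finger_gap: 0.0276
grip_force: 20.2
pad y 0.030772306704985083
0.927614688873291 42.66116
0.868197500705719 42.543365
```

View pics/c5.png

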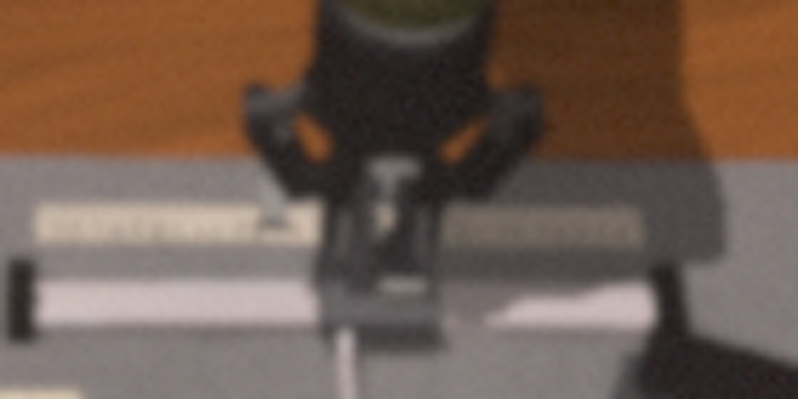

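The picture shows the plate and lever upright and clamped between the fingers (crop about 325–440, 190–280). The gap is 27.6 mm, the grip is 20 N, and the leg has travelled about 114 mm, as measured for the mark, so I'm handing in.

```bash
python3 -c "
from workcell import env
print(env.hand_in())"
```

```text
the job is handed in; nothing more can be done
None
```

I handed the job in with the gripper still holding the leg at the arrow clip (about 114 mm of travel, which should be within about 2 mm of the mark by my measurements) and the lever closed at 20 N per finger; the hand-in returned no verdict, and the hand hid the pointer from both cameras at the end.

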